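Back off a knurled filter-housing lock ring by two turns

ROBOT

A 7-joint arm with a two-finger parallel gripper is mounted at the origin on a cart in front of the work surface, level with it; the furniture and walls round the work are solid. World frame = base frame: x ahead of the robot, y to its left, z up, the work surface at z = 0. Lengths are in mm, angles in rad, forces in N, time in s.
With the tool pointing down it reaches from about 400 to 875 mm from the base axis. Payload 4.4 kg.
Tool frame: the origin (TCP) lies at the very end of the fingers, on their centre line; the grasp point (between the pads) lies 19 mm behind it (ctrl.grasp_offset is the distance from the TCP to the grasp point, in mm); z points along the fingers, y is the line along which they close (so a half turn about z gives the same grasp; the last joint's range is limited). The gripper opens to 85 mm and grips with 20 to 120 N. Pads are 22 mm wide; open, the fingers measure 114 mm over their backs; the gripper's body (76 mm by 85 mm) begins 54 mm behind the grasp point. The pads swing forward as they close: fully open they stand 13 mm farther back than shut.
Start: joints at [-1.298, 0.628, 0.038, 1.517, -0.027, 0.996, -0.02], TCP at [216.008, 613.073, 231.313] pointing down, gripper open.
Joint ranges: [-3.06, 3.06], [-0.37, 2.12], [-1.25, 1.32], [0.18, 2.47], [-1.1, 4.24], [0.23, 1.98], [-2.94, 2.94]. Speed limits (rad/s): [2.57, 2.57, 3.14, 3.14, 3.14, 3.14, 3.14].

INTERFACE

Orientations are given as [roll, pitch, yaw] about the fixed x, y, z axes, in that order (R = Rz(yaw) Ry(pitch) Rx(roll)).
In Python, from cell import status, cams, ctrl gives the robot as it stands.
- The arm moves only by the tool move_arm, never from a script. Its argument "plan" is a list of rows, each a list of 3 entries, a list of its own where there are three numbers: the shift along the world's x, y, z in mm, then the turn, a rotation vector about the world's x, y, z in degrees, then the opening, from 0 (shut) to 1 (fully open). In form: [[[x, y, z], [wx, wy, wz], gripper], ...]. A call has 1 to 10 rows; each row shifts and turns the commanded pose from where the row before left it; what a row does not reach is not made up. A row lasts 1/8 s, in which the tool goes at most 62.5 mm and 10.7 degrees, less where a joint would pass 70% of its speed; a pose out of reach is approached as far as the arm can. A call with a gripper value outside its range is refused whole. The fingers move at their own pace and stop on an object; the grip force is fixed at half the most. Time passes only in rows, so rows that do not move let the fingers close. It gives the time, the measured TCP pose, the force, the opening and the grip force at its end, in the units of the state.
- status.read_state(): the state, without advancing time (a new reading comes with each control period).
- cams.get_image(name): name is "scene" or "side" or "wrist"; returns the picture (420x560x3 uint8, blue, green, red); there is no depth.
- cams.camera_params(name): a dict with "K" (3x3 intrinsics, pixels), "pose" (4x4, takes a point from camera to world coordinates); the wrist camera has in their place "tool_from_camera" (4x4, takes a point from camera to tool coordinates, whose origin is the TCP and whose axes are the flange's). Camera axes: x right, y down, z forward; pixel columns grow to the right and rows downward; lengths in mm; the calibration is good to about 2 mm. A picture is of the moment at which its call begins: read the wrist's pose just before it. camera_params takes no time and is no camera call.
- ctrl.finish_job(): hands the job in; it is judged then, once.
The state is a dict: "clock": time; "qpos": joint angles; "qd": joint speeds; "tau": joint torques, N m; "eef_pos": TCP position; "tool_rot": TCP orientation; "force": force on the tool from outside, world axes, zero at the start; "torque": the same for the moment, N m; "width": finger opening in mm; "gripper_force": force on a finger pad.
Only numpy, scipy, OpenCV 4.12 (cv2) and the standard library are available. Lean on these libraries where they do the work, as an engineer would, in place of code of your own. Each camera call takes 0.05 s, during which the arm holds its last target. There are 200 camera calls.

TASK

Loosen the filter housing that has the flat sight glass in the middle: first push its small relief button all the way down with a fingertip and let it come up, then, with a fingertip resting on the knurled lock ring and carrying the rim round, turn the ring anticlockwise (seen from above) until its black line has come round to the index post twice (it now stands a little past the post), and stop there with the line at the post. Do not grip or lift anything, and leave the housing with the pipe stub and the loose things lying about as they are.

Things in the scene. Friction and masses are not known exactly. Their poses are not given: they have to be found in the camera images.
- glazed: The filter housing to loosen, fixed: round aluminium base 128 mm across, steel lock ring round a flat glass. Origin: centre of the underside, on the ring's axis; z up; -x points along its tongue (34 mm wide, to 103 mm from the axis), which carries index post and relief button. Pipe ports along +y and -y reach 76 mm from the axis, tops 34 mm high.
- glazed_top (a point): Point on the ring's axis at the height of its flat top, 58 mm above the worktop. The top is an annulus of 30 to 50 mm radius, the ring 18 mm high, knurled, too wide to grip; the glass inside lies 3.5 mm lower. A fingertip pressed on the top with about 5 to 15 N that travels in a circle of about 42 mm radius round the axis carries the ring round by friction (it may slip a little).
- glazed_ring (a joint): Turn of the lock ring, rad: 0 fully tight, its black line at the index post; grows anticlockwise from above (loosening). Starts 0.35 to 1.1, so the line meets the post first at 6.28, second at 12.57. Stops at 0 and 22. Resists with about 0.06 N m, stays where left, turns without rising.
- glazed_mark (a point): The black radial line across the lock ring's flat top; this point lies on the line at 46 mm radius, on the top surface. It turns with the ring.
- glazed_relief (a joint): Travel of the relief button, m: 0 up, 0.006 all the way down; springs back, fully down takes 5 N.
- glazed_relief_top (a point): Centre of the top of the relief button, a steel push button 20 mm across on the tongue in front of the ring, 86 mm from the ring's axis; pressed straight down. The ring's top is higher than it and its edge 36 mm away.
- piped: The other filter housing, the same in every size but with an upright pipe stub in the middle (18 to 26 mm across, top 84 mm above the worktop) instead of the flat glass. Fixed; to be left alone. Origin: centre of the underside; its -x axis points along its tongue.
- piped_mark (a point): The black line on the other housing's lock ring, 46 mm from its axis; must stay where it is.
- piped_relief (a joint): Travel of the other housing's relief button, m: 0 up, 0.006 down; to be left alone.
- vial_dark: Loose dark glass vial, 22 mm across, 52 mm high, standing; origin at its underside. To be left alone.
- fitting: Loose small tan plastic fitting, 11 mm across, 22 mm high; to be left alone.
- spanner: Loose spanner, 128 x 25 x 8 mm, lying; to be left alone.
- column: Loose steel tube column, 132 x 17 x 15 mm, lying; to be left alone.
- tape: Loose roll of tape, 53 mm across, 19 mm high; to be left alone.
- syringe: Loose syringe, 142 x 27 x 19 mm, lying; to be left alone.
- glazed_index (a point): Centre of the top of the slim aluminium index post, 8 mm wide, 44 mm above the worktop, between the ring and the relief button, 53 to 63 mm from the ring's axis on the housing's -x; a short black line runs over its top. Fixed to the housing.

How it is judged (in metres and radians):
On the way, in this order (a step that is already met when the one before it is completed fails the run):
1. the relief button of the glazed housing is pushed down (at least 4.5 of 6 mm) before the ring has been turned (value of joint glazed_relief above 0.0045 m and value of joint glazed_ring below 1.5 rad), for 0.1 s.
2. the button is up again and the ring has been carried to its first meeting with the post (value of joint glazed_relief below 0.002 m and value of joint glazed_ring between 5.93 and 8.5 rad), for 0.1 s.
At the end, for the whole second after the job is handed in: The glazed housing's ring rests at 12.57 rad (two turns from tight, line at the index post) within 0.35 rad (20 degrees), its relief button is up, and the other housing's ring has not been turned (its mark within 12 mm of its start) (value of joint glazed_ring between 12.216 and 12.916 rad and velocity of joint glazed_ring between -0.05 and 0.05 rad/s and value of joint glazed_relief below 0.002 m and distance of piped_mark from where it was at the start of the episode below 0.012 m); the robot touches nothing.
It fails at once if the ring is run well past the second meeting (more than 50 degrees) (value of joint glazed_ring above 13.44 rad).
It fails at once if the other housing's ring is turned or its button pressed (distance of piped_mark from where it was at the start of the episode above 0.012 m or value of joint piped_relief above 0.003 m).
It fails at once if a loose thing is lifted, carried or pushed more than 25 mm (distance of any of vial_dark, fitting, spanner, column, tape, syringe from where it was at the start of the episode above 0.025 m).
It fails at once if the vial is knocked over (angle between vial_dark's own z axis and vertical above 0.7 rad).
It also fails if it takes over 69 s, if anything falls off the work surface, if the arm or the gripper's body presses on something with over 40 N, if the wrist force passes 120 N, or if a joint passes its speed limit or range.

## Working session

There is one attempt and no reset: what is moved stays moved. The work goes in short steps, Python scripts to look and compute and a tool call to move; the robot and the scene stay as the last step left them, time stands still between calls to the robot, and variables do not carry over. Pictures are saved under pics/ and viewed, at most 10 in all, crops included, and the job is handed in when it is done.

Besides the shell and the picture viewer there is one more tool, called after "Call:" as name(argument=value, ...) on one line, values as JSON. move_arm: Moves the arm, as the interface text tells. Its arguments: {"type":"object","properties":{"plan":{"type":"array","items":{"type":"array"}}},"required":["plan"]}

```bash
mkdir -p pics; ls
python3 - <<'E'
from cell import status,cams,ctrl
import cv2,numpy as np
for n in("scene","side"):
    cv2.imwrite(f"pics/{n}0.png",cams.get_image(n)); p=cams.camera_params(n); print(n,np.round(p["K"],1).tolist(),np.round(p["pose"],3).tolist())
print(status.read_state()); print(cams.camera_params("wrist"))
E
```

```text
pics
scene [[455.3, 0.0, 272.5], [0.0, 455.3, 206.3], [0.0, 0.0, 1.0]] [[0.622, -0.554, 0.554, 5.125], [-0.783, -0.436, 0.443, -404.463], [-0.004, -0.709, -0.705, 762.544], [0.0, 0.0, 0.0, 1.0]]
side [[416.5, 0.0, 283.9], [0.0, 416.5, 204.0], [0.0, 0.0, 1.0]] [[0.062, 0.474, -0.878, 1353.979], [0.998, -0.051, 0.043, -31.963], [-0.024, -0.879, -0.476, 495.506], [0.0, 0.0, 0.0, 1.0]]
{'clock': 0.1, 'qpos': array([-1.29780673,  0.62925321,  0.03844725,  1.51827546, -0.02700371,
        0.99632194, -0.01999185]), 'qd': array([ 6.86690383e-04, -1.04405336e-03, -7.44509940e-04, -1.57807509e-03,
        3.56876363e-04,  6.95448758e-05, -4.70206249e-04]), 'tau': array([ 2.78895037e-03, -5.64531970e+01,  1.23021170e+00, -1.93973190e+01,
        1.11667888e-02,  5.43491813e-03,  6.72595377e-06]), 'eef_pos': array([215.80641797, 612.52271094, 230.47899271]), 'tool_rot': array([-3.13985273e+00,  1.62891126e-05,  2.80280702e+00]), 'force': array([ 0.97368668, -0.13762111,  0.07705317]), 'torque': array([-0.03057745,  0.01191063,  0.02526798]), 'gripper_force': 0.0, 'width': 85.3402776602898}
{'K': array([[353.20003768,   0.        , 279.14743414],
       [  0.        , 353.20003768, 212.54201835],
       [  0.        ,   0.        ,   1.        ]]), 'tool_from_camera': array([[ 1.14254929e-03, -9.49904686e-01, -3.12537649e-01,
         7.99377024e+01],
       [ 9.99999304e-01,  1.17758209e-03,  7.66555556e-05,
         8.64084734e-02],
       [ 2.95223267e-04, -3.12537519e-01,  9.49905370e-01,
        -1.40986719e+02],
       [ 0.00000000e+00,  0.00000000e+00,  0.00000000e+00,
         1.00000000e+00]])}
```

View pics/scene0.png

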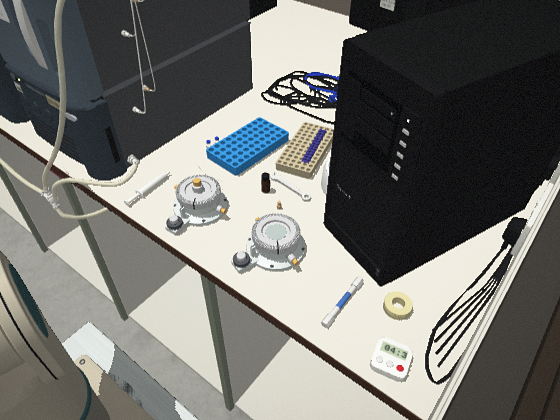

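View pics/side0.png

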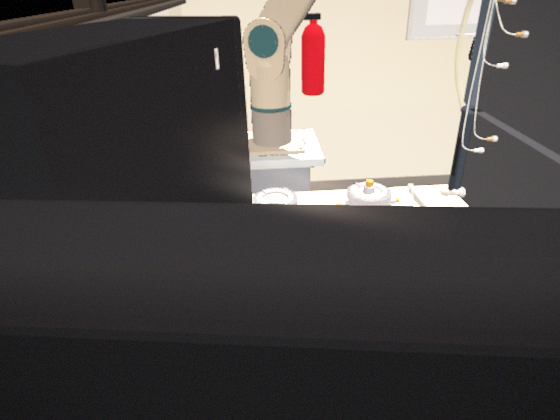

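The scene view shows the glazed housing, ring centre near (277,230) and button near (241,259). The piped one is at (198,188) and the vial at (266,182). The fitting is at (279,205), spanner at (292,187), column at (343,302) and tape at (398,304).

```bash
cat > h.py <<'E'
from cell import status,cams,ctrl
import cv2,numpy as np
from scipy.spatial.transform import Rotation as R
def cam(n,st=None):
    p=cams.camera_params(n)
    if n!="wrist": return p["K"],p["pose"]
    st=st or status.read_state()
    T=np.eye(4);T[:3,:3]=R.from_euler('xyz',st["tool_rot"]).as_matrix();T[:3,3]=st["eef_pos"]
    return p["K"],T@p["tool_from_camera"]
def ray(uv,z,K,P):
    d=P[:3,:3]@np.linalg.solve(K,[uv[0],uv[1],1]); return P[:3,3]+d*(z-P[2,3])/d[2]
def proj(X,K,P):
    c=P[:3,:3].T@(np.asarray(X,float)-P[:3,3]); return (K@(c/c[2]))[:2]
E
python3 - <<'E'
from h import *
K,P=cam("scene")
for n,uv,z in [("glass",(277,230),56),("gbutton",(241,258),35),("piped",(197,186),58),("pbut",(175,222),35),("vial",(265,190),0),("fit",(279,209),0),("span1",(273,177),4),("span2",(307,198),4),("column",(343,302),8),("col2",(362,280),8),("tape",(398,304),10),("box",(382,283),0),("syr",(150,188),10)]: print(n,ray(uv,z,K,P).round())
im=cv2.imread("pics/scene0.png")[200:280,215:325]; cv2.imwrite("pics/crop.png",cv2.resize(im,None,fx=7,fy=7,interpolation=cv2.INTER_CUBIC))
E
```

```text
glass [510. -12.  56.]
gbutton [420.  10.  35.]
piped [503. 216.  58.]
pbut [406. 190.  35.]
vial [637. 125.   0.]
fit [606.  57.   0.]
span1 [683. 136.   4.]
span2 [674.  25.   4.]
column [ 476. -201.    8.]
col2 [ 544. -203.    8.]
tape [ 536. -287.   10.]
box [ 568. -237.    0.]
syr [460. 344.  10.]
```

View pics/crop.png

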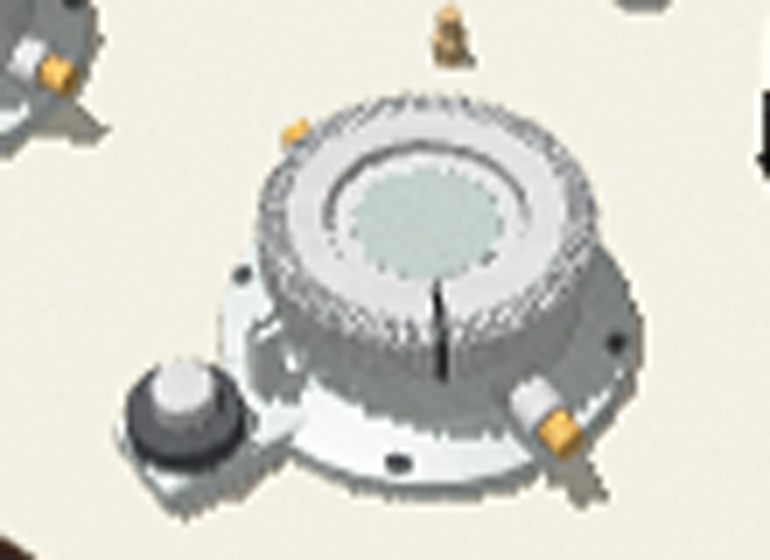

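The crop shows the ring top centred near scene pixel (276,230) and the black line at (278,243). The button top is near (241,256) and the index post near (254,248). Next I check that the way over is free.

Run:
```python
from h import *
K,P=cam("scene")
for uv in [(105,178),(252,83),(40,130),(130,160),(50,195),(135,172)]: print(uv,ray(uv,0,K,P).round(),ray(uv,100,K,P).round())
for X in [(216,613,231),(300,500,231),(348,305,215),(480,-3,200)]: print(X,proj(X,K,P).round())
c=ray((276.1,230.4),58,K,P)
for z in (30,35,40,45): b=ray((241.1,255.7),z,K,P); print(z,b.round(1),np.hypot(*(b-c)[:2]).round(1),c.round(1))
```

```text
(105, 178) [420. 472.   0.] [366. 357. 100.]
(252, 83) [1009.  482.    0.] [878. 366. 100.]
(40, 130) [434. 792.   0.] [378. 635. 100.]
(130, 160) [506. 480.   0.] [441. 364. 100.]
(50, 195) [298. 526.   0.] [260. 404. 100.]
(135, 172) [483. 431.   0.] [420. 321. 100.]
(216, 613, 231) [-48. 118.]
(300, 500, 231) [ 19. 119.]
(348, 305, 215) [ 99. 149.]
(480, -3, 200) [263. 185.]
30 [427.2  17.1  30. ] 84.8 [506.9 -11.9  58. ]
35 [424.3  14.2  35. ] 86.6 [506.9 -11.9  58. ]
40 [421.4  11.3  40. ] 88.6 [506.9 -11.9  58. ]
45 [418.5   8.4  45. ] 90.7 [506.9 -11.9  58. ]
```

Call:
move_arm(plan=[[[8,-46,0],[0,0,0],0],[[8,-46,0],[0,0,0],0],[[8,-46,0],[0,0,0],0],[[10,-46,0],[0,0,0],0],[[10,-46,0],[0,0,0],0],[[24,-42,0],[0,0,0],0],[[24,-42,0],[0,0,0],0],[[24,-42,0],[0,0,0],0],[[24,-42,0],[0,0,0],0],[[24,-42,0],[0,0,0],0]])

```text
clock: 1.35
eef_pos: [380.5, 171.7, 231.3]
tool_rot: [3.142, -0.0, 2.803]
force: [0.6, 0.4, -0.4]
width: 0.0
gripper_force: 0.0
```

Call:
move_arm(plan=[[[25,-44,-5],[0,0,0],0],[[25,-44,-5],[0,0,0],0],[[25,-44,-5],[0,0,0],0],[[15,-40,-5],[0,0,0],0],[[0,0,0],[0,0,0],0],[[0,0,0],[0,0,0],0]])

```text
clock: 2.1
eef_pos: [469.5, 1.7, 211.1]
tool_rot: [3.141, -0.001, 2.803]
force: [-0.4, -0.1, -0.4]
width: 0.2
gripper_force: 0.0
```

Run:
```python
from h import *
st=status.read_state();K,P=cam("wrist",st);im=cams.get_image("wrist");cv2.imwrite("pics/w1.png",im)
print({k:np.round(st[k],2) for k in("clock","qpos","eef_pos","tool_rot","force","width")}); np.savez("w1.npz",K=K,P=P)
```

```text
{'clock': np.float64(2.1), 'qpos': array([-0.16,  0.41,  0.13,  2.03, -0.08,  0.71,  1.25]), 'eef_pos': array([469.48,   1.65, 211.05]), 'tool_rot': array([ 3.14, -0.  ,  2.8 ]), 'force': array([-0.42, -0.15, -0.4 ]), 'width': np.float64(0.23)}
```

View pics/w1.png

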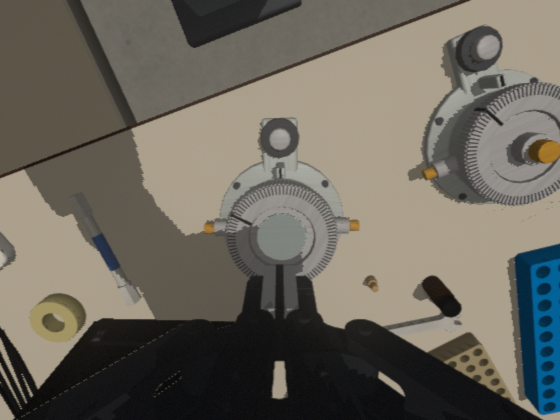

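The wrist view shows the glass centre at about (282,236), the button at (280,139), the black line at (240,217) and the post at (279,172).

Run:
```python
from h import *
d=np.load("w1.npz");K,P=d["K"],d["P"];im=cv2.imread("pics/w1.png")
Ks,Ps=cam("scene")
# glass: greenish
b,g,r=[im[...,i].astype(int) for i in range(3)]
m=((g-r>6)&(g>90)).astype(np.uint8); m[:,:230]=0;m[:,340:]=0;m[:190]=0;m[268:]=0
c=max(cv2.findContours(m,0,cv2.CHAIN_APPROX_NONE)[0],key=cv2.contourArea)[:,0]
c=c[c[:,1]<262]
X=np.array([ray(p,54.5,K,P) for p in c]);A=np.c_[2*X[:,:2],np.ones(len(X))]
s=np.linalg.lstsq(A,(X[:,:2]**2).sum(1),rcond=None)[0];print("glass c",s[:2],"r",np.sqrt(s[2]+s[0]**2+s[1]**2),len(c))
# button: bright blob in dark collar
roi=im[115:165,255:305]; gray=cv2.cvtColor(roi,6)
mb=(gray>130).astype(np.uint8)
n,l,stt,cen=cv2.connectedComponentsWithStats(mb)
i=l[24,25];bc=cen[i]+[255,115];print("button px",bc,stt[i])
# triangulate
uv2=(241.1,255.7)
A=[];B=[]
for uv,k,p in((bc,K,P),(uv2,Ks,Ps)):
    v=p[:3,:3]@np.linalg.solve(k,[*uv,1]);v/=np.linalg.norm(v);M=np.eye(3)-np.outer(v,v);A.append(M);B.append(M@p[:3,3])
print("button",np.linalg.lstsq(np.vstack(A),np.hstack(B),rcond=None)[0])
for z in(30,36,40,44):
    q=ray(bc,z,K,P);print(z,q.round(1),np.hypot(*(q[:2]-s[:2])).round(1))
q=ray((240,217),58,K,P)[:2]-s[:2];t=ray((279,168),44,K,P)[:2]-s[:2];print(np.hypot(*q),np.degrees(np.arctan2(*q[::-1])),np.hypot(*t),np.degrees(np.arctan2(*t[::-1])))
```

```text
glass c [491.9615174   -4.42255517] r 1.2956339003443351 9
button px [279.48859935 138.72638436] [ 15  14  20  20 307]
button [427.73116773  16.92090115  29.78507747]
30 [428.1  16.6  30. ] 67.2
36 [427.5  16.8  36. ] 67.9
40 [427.1  17.   40. ] 68.3
44 [426.6  17.1  44. ] 68.8
36.13115730503825 -113.27228795900938 43.37790145566016 162.94276950453215
```

Run:
```python
from h import *
d=np.load("w1.npz");K,P=d["K"],d["P"];im=cv2.imread("pics/w1.png")
print(im[236,282],im[236,246],im[225,320],im[236,318],im[200,282])
ref=im[225:248,270:295].reshape(-1,3).mean(0)
m=(np.abs(cv2.medianBlur(im,3).astype(int)-ref).max(2)<16).astype(np.uint8)
n,l,s,cen=cv2.connectedComponentsWithStats(m);i=l[236,282];print(s[i],cen[i])
c=max(cv2.findContours((l==i).astype(np.uint8),0,1)[0],key=cv2.contourArea)[:,0]
c=c[c[:,1]<255]
X=np.array([ray(p,54.5,K,P) for p in c]);A=np.c_[2*X[:,:2],np.ones(len(X))]
q=np.linalg.lstsq(A,(X[:,:2]**2).sum(1),rcond=None)[0];print("glass c",q[:2],"r",np.sqrt(q[2]+q[0]**2+q[1]**2),len(c))
C=q[:2]
for uv,z in(((279.5,138.7),30),((279,168),44),((240,217),58)):
  v=ray(uv,z,K,P)[:2]-C;print(np.hypot(*v),np.degrees(np.arctan2(*v[::-1])))
for a in (0,1): print([proj([C[0]+50*np.cos(t),C[1]+50*np.sin(t),58],K,P).round().tolist() for t in(0,1.57,3.14,4.71)])
```

```text
[125 132 127] [80 84 86] [137 142 146] [139 143 147] [143 148 151]
[ 255  213   52   47 1840] [281.41413043 235.94076087]
glass c [508.3800554   -9.84037467] r 22.407860062735327 119
84.53146029204602 161.74985966954947
60.664505350268094 162.59944805889026
41.394392841449736 -137.85947474713444
[[299.0, 284.0], [335.0, 220.0], [262.0, 187.0], [229.0, 255.0]]
[[299.0, 284.0], [335.0, 220.0], [262.0, 187.0], [229.0, 255.0]]
```

Call:
move_arm(plan=[[[-42,16,-40],[0,0,0],0],[[0,0,-50],[0,0,0],0],[[0,0,-45],[0,0,0],0],[[0,0,-20],[0,0,0],0],[[0,0,-10],[0,0,0],0],[[0,0,0],[0,0,0],0]])

```text
clock: 2.9
eef_pos: [426.8, 18.8, 48.9]
tool_rot: [-3.14, -0.006, 2.804]
force: [0.3, -0.0, 0.3]
width: 0.3
gripper_force: 0.0
```

Call:
move_arm(plan=[[[0,0,-4],[0,0,0],0],[[0,0,-4],[0,0,0],0],[[0,0,-4],[0,0,0],0],[[0,0,0],[0,0,0],0]])

```text
clock: 3.4
eef_pos: [427.4, 18.3, 37.7]
tool_rot: [3.142, -0.005, 2.804]
force: [-0.2, -0.2, 0.8]
width: 0.0
gripper_force: 0.0
```

Call:
move_arm(plan=[[[0,0,-3],[0,0,0],0],[[0,0,-3],[0,0,0],0],[[0,0,0],[0,0,0],0],[[0,0,0],[0,0,0],0]])

```text
clock: 3.9
eef_pos: [427.6, 18.1, 31.8]
tool_rot: [3.141, -0.005, 2.803]
force: [0.2, 2.0, 4.4]
width: -0.1
gripper_force: 1.9
```

Run:
```python
from h import *
s=status.read_state();print(s["eef_pos"].round(1),s["force"].round(1),s["torque"].round(2))
```

```text
[427.6  18.1  31.8] [0.2 2.  4.4] [ 0.33 -0.11  0.03]
```

Call:
move_arm(plan=[[[0,0,-2],[0,0,0],0],[[0,0,-2],[0,0,0],0],[[0,0,0],[0,0,0],0],[[0,0,0],[0,0,0],0]])

```text
clock: 4.4
eef_pos: [427.7, 18.1, 29.5]
tool_rot: [3.139, -0.003, 2.802]
force: [-4.1, 1.7, 37.3]
width: -0.1
gripper_force: 18.6
```

Call:
move_arm(plan=[[[0,0,15],[0,0,0],0],[[0,0,30],[0,0,0],0],[[0,0,30],[0,0,0],0],[[40,8,0],[0,0,0],0],[[40.5,6.9,0],[0,0,0],0],[[0,0,-15],[0,0,0],0],[[0,0,-15],[0,0,0],0],[[0,0,-8],[0,0,0],0],[[0,0,0],[0,0,0],0],[[0,0,0],[0,0,0],0]])

```text
clock: 5.65
eef_pos: [507.7, 32.1, 64.5]
tool_rot: [-3.141, -0.005, 2.802]
force: [-0.6, -0.6, 0.2]
width: -0.1
gripper_force: 0.0
```

Run:
```python
from h import *
cv2.imwrite("pics/s2.png",cv2.resize(cams.get_image("scene")[190:290,205:345],None,fx=5,fy=5,interpolation=cv2.INTER_CUBIC))
s=status.read_state();print(s["eef_pos"].round(1),s["force"].round(1),s["torque"].round(2))
```

```text
[507.9  32.2  64.6] [-0.3 -0.7 -0.4] [ 0.05  0.01 -0.02]
```

View pics/s2.png

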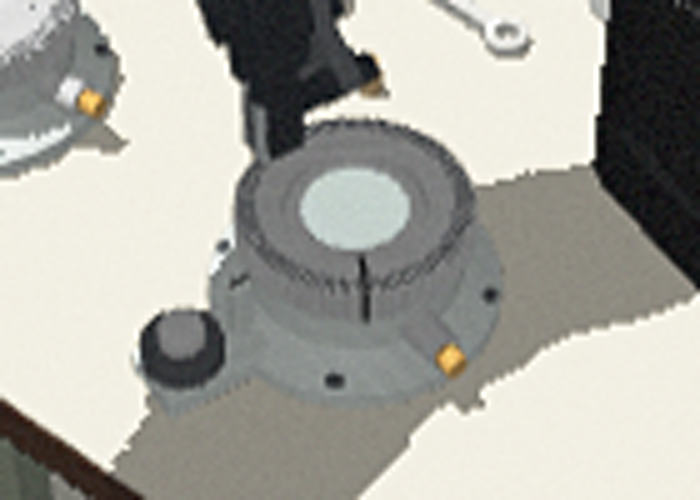

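The finger is over the ring at its +y side. The button is up again and the line still stands at crop (363,272), so the ring hasn't turned.

Call:
move_arm(plan=[[[0,0,-3],[0,0,0],0],[[0,0,-3],[0,0,0],0],[[0,0,-1],[0,0,0],0],[[0,0,0],[0,0,0],0],[[0,0,0],[0,0,0],0]])

```text
clock: 6.32
eef_pos: [508.3, 32.5, 58.0]
tool_rot: [3.141, -0.004, 2.802]
force: [-1.5, 0.5, 9.5]
width: 0.0
gripper_force: 4.4
```

Call:
move_arm(plan=[[[-10.9,-1.4,0],[0,0,0],0],[[-10.1,-4.2,0],[0,0,0],0],[[-8.7,-6.7,0],[0,0,0],0]])

```text
clock: 6.7
eef_pos: [479.8, 20.6, 58.1]
tool_rot: [3.14, -0.002, 2.803]
force: [2.7, 1.3, 5.4]
width: -0.4
gripper_force: 2.7
```

Call:
move_arm(plan=[[[-6.7,-8.7,0],[0,0,0],0],[[-4.2,-10.1,0],[0,0,0],0],[[-1.4,-10.9,0],[0,0,0],0]])

```text
clock: 7.08
eef_pos: [466.7, -8.8, 58.0]
tool_rot: [3.14, -0.004, 2.804]
force: [0.3, 2.2, 8.3]
width: -0.3
gripper_force: 4.0
```

Call:
move_arm(plan=[[[1.4,-10.9,0],[0,0,0],0],[[4.2,-10.1,0],[0,0,0],0],[[6.7,-8.7,0],[0,0,0],0],[[8.7,-6.7,0],[0,0,0],0],[[10.1,-4.2,0],[0,0,0],0],[[10.9,-1.4,0],[0,0,0],0]])

```text
clock: 7.82
eef_pos: [507.8, -52.1, 58.0]
tool_rot: [3.142, -0.005, 2.802]
force: [-3.0, 1.0, 10.0]
width: -0.2
gripper_force: 4.8
```

```bash
cat >> h.py <<'E'
def rect(name,out,C=(508.5,-10.0)):
    """unwarp ring top: 4px/mm top-down, columns = world angle; also plain top-down crop"""
    st=status.read_state();K,P=cam(name,st);im=cams.get_image(name)
    ang=np.radians(np.arange(0,360,1.0));rr=np.arange(34,48,1.0)
    uv=np.array([[proj([C[0]+r*np.cos(a),C[1]+r*np.sin(a),58],K,P) for a in ang] for r in rr],np.float32)
    pol=cv2.remap(cv2.cvtColor(im,6),uv[...,0],uv[...,1],1)
    prof=np.median(pol,0);d=prof-np.array([np.median(np.roll(prof,-i+9)[:19]) for i in range(360)])
    print(name,"darkest deg",[(int(i),int(d[i]),int(prof[i])) for i in np.argsort(d)[:8]])
    cv2.imwrite(out,im);return st
E
python3 - <<'E'
from h import *
s=rect("scene","pics/s3.png");rect("wrist","pics/w3.png");print(s["clock"],s["eef_pos"].round(1),s["force"].round(1))
E
```

```text
scene darkest deg [(198, -8, 112), (118, -7, 212), (119, -7, 213), (64, -6, 200), (199, -6, 113), (120, -6, 214), (98, -5, 216), (49, -5, 204)]
wrist darkest deg [(18, -131, 30), (17, -130, 31), (16, -86, 75), (19, -82, 79), (126, -28, 124), (114, -28, 125), (130, -27, 125), (183, -25, 124)]
7.825 [507.8 -52.1  58. ] [-3.  1. 10.]
```

View pics/w3.png

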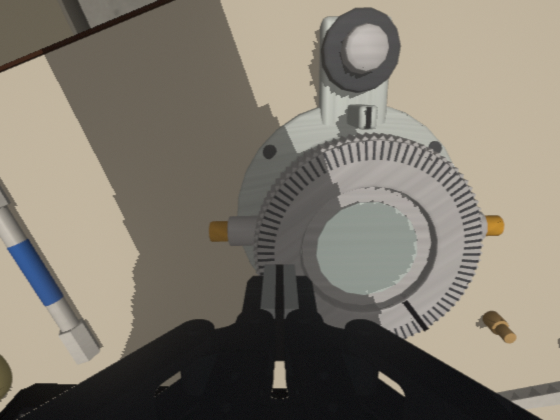

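The line is seen clearly at (414,315), which is 17.5° in the world. So the ring has turned about 155° for 180° of finger travel, with a mild slip. Carrying on.

Call:
move_arm(plan=[[[10.9,1.4,0],[0,0,0],0],[[10.1,4.2,0],[0,0,0],0],[[8.7,6.7,0],[0,0,0],0],[[6.7,8.7,0],[0,0,0],0],[[4.2,10.1,0],[0,0,0],0],[[1.4,10.9,0],[0,0,0],0]])

```text
clock: 8.68
eef_pos: [551.1, -11.0, 58.1]
tool_rot: [-3.14, -0.002, 2.802]
force: [-1.2, -1.8, 6.9]
width: 0.1
gripper_force: 3.2
```

Call:
move_arm(plan=[[[-1.4,10.9,0],[0,0,0],0],[[-4.2,10.1,0],[0,0,0],0],[[-6.7,8.7,0],[0,0,0],0],[[-8.7,6.7,0],[0,0,0],0],[[-10.1,4.2,0],[0,0,0],0],[[-10.9,1.4,0],[0,0,0],0]])

```text
clock: 9.43
eef_pos: [509.6, 32.2, 58.1]
tool_rot: [3.141, -0.001, 2.803]
force: [2.2, -0.4, 5.3]
width: -0.0
gripper_force: 2.6
```

Run:
```python
from h import *
s=rect("wrist","pics/w4.png");print(s["clock"],s["eef_pos"].round(1),s["force"].round(1))
```

```text
wrist darkest deg [(165, -46, 25), (166, -45, 26), (164, -40, 33), (167, -22, 51), (98, -14, 51), (96, -14, 51), (206, -14, 63), (214, -13, 64)]
9.425 [509.6  32.2  58.1] [ 2.2 -0.4  5.3]
```

The line stands at 165°, just past the post at 162°, so the first meeting is reached at about 6.3 rad. Next comes one more circle.

Call:
move_arm(plan=[[[-10.9,-1.4,-0.3],[0,0,0],0],[[-10.1,-4.2,0],[0,0,0],0],[[-8.7,-6.7,0],[0,0,0],0],[[-6.7,-8.7,0],[0,0,0],0],[[-4.2,-10.1,0],[0,0,0],0],[[-1.4,-10.9,0],[0,0,0],0]])

```text
clock: 10.22
eef_pos: [466.7, -8.6, 58.0]
tool_rot: [3.139, -0.004, 2.804]
force: [0.9, 3.7, 11.4]
width: -0.0
gripper_force: 5.9
```

Call:
move_arm(plan=[[[1.4,-10.9,0],[0,0,0],0],[[4.2,-10.1,0],[0,0,0],0],[[6.7,-8.7,0],[0,0,0],0],[[8.7,-6.7,0],[0,0,0],0],[[10.1,-4.2,0],[0,0,0],0],[[10.9,-1.4,0],[0,0,0],0]])

```text
clock: 10.98
eef_pos: [507.7, -52.0, 58.0]
tool_rot: [3.141, -0.005, 2.802]
force: [-2.9, 0.9, 13.3]
width: 0.4
gripper_force: 6.5
```

Call:
move_arm(plan=[[[10.9,1.4,0],[0,0,0],0],[[10.1,4.2,0],[0,0,0],0],[[8.7,6.7,0],[0,0,0],0],[[6.7,8.7,0],[0,0,0],0],[[4.2,10.1,0],[0,0,0],0],[[1.4,10.9,0],[0,0,0],0]])

```text
clock: 11.72
eef_pos: [551.1, -11.1, 58.0]
tool_rot: [-3.14, -0.001, 2.801]
force: [-0.7, -2.3, 9.6]
width: -0.3
gripper_force: 4.6
```

Run:
```python
from h import *
s=rect("wrist","pics/w5.png");print(s["clock"],s["eef_pos"].round(1),s["force"].round(1))
```

```text
wrist darkest deg [(39, -54, 35), (38, -53, 36), (40, -51, 38), (359, -41, 28), (358, -40, 29), (0, -40, 30), (1, -37, 33), (2, -29, 40)]
11.725 [551.1 -11.1  58. ] [-0.7 -2.3  9.6]
```

Call:
move_arm(plan=[[[-1.4,10.9,0],[0,0,0],0],[[-4.2,10.1,0],[0,0,0],0],[[-6.7,8.7,0],[0,0,0],0],[[-8.7,6.7,0],[0,0,0],0],[[-10.1,4.2,0],[0,0,0],0],[[-10.9,1.4,0],[0,0,0],0]])

```text
clock: 12.52
eef_pos: [510.1, 32.2, 58.0]
tool_rot: [3.141, 0.0, 2.803]
force: [2.6, -0.7, 7.2]
width: -0.0
gripper_force: 3.6
```

Run:
```python
from h import *
s=rect("wrist","pics/w6.png");print(s["clock"],s["eef_pos"].round(1),s["force"].round(1))
```

```text
wrist darkest deg [(114, -54, 28), (115, -54, 28), (113, -46, 36), (116, -33, 49), (191, -15, 62), (240, -14, 65), (96, -14, 52), (183, -13, 64)]
12.525 [510.1  32.2  58. ] [ 2.6 -0.7  7.2]
```

Call:
move_arm(plan=[[[-10.9,-1.4,0],[0,0,0],0],[[-10.1,-4.2,0],[0,0,0],0],[[-8.7,-6.7,0],[0,0,0],0],[[-4.4,-5.6,0],[0,0,0],0],[[0,0,0],[0,0,0],0],[[0,0,10],[0,0,0],0],[[0,0,30],[0,0,0],0],[[30,-10,40],[0,0,0],0],[[0,0,30],[0,0,0],0],[[0,0,0],[0,0,0],0]])

```text
clock: 13.82
eef_pos: [504.9, 4.5, 168.8]
tool_rot: [3.141, -0.001, 2.803]
force: [0.5, 0.9, -0.8]
width: -0.1
gripper_force: 0.0
```

Run:
```python
from h import *
s=rect("wrist","pics/w7.png");print(s["clock"],s["eef_pos"].round(1),s["force"].round(1))
```

```text
wrist darkest deg [(164, -46, 39), (357, -45, 36), (358, -44, 37), (356, -43, 39), (359, -42, 40), (163, -41, 44), (355, -33, 49), (165, -30, 55)]
13.825 [504.9   4.5 168.8] [ 0.5  0.9 -0.8]
```

View pics/w7.png

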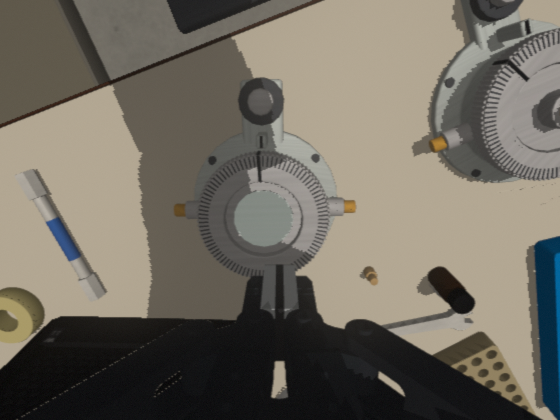

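The line at (260,167) stands in line with the post at (262,142). The button is up and the tool is clear of everything, so I'm handing in.

```bash
python3 -c "
from cell import ctrl;print(ctrl.finish_job())"
```

```text
the job is handed in; nothing more can be done
None
```

I pressed and released the relief button, turned the glazed housing's ring anticlockwise to its second meeting with the post (line within about 2° of it, by the wrist camera), and handed the job in at about 14 s with the tool clear; no verdict came back.

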